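# Stow a grinding wheel in the one empty flapped cell

### The arm

A 6-joint arm with a two-finger parallel gripper is mounted at the origin on the work surface. World frame = base frame: x ahead of the robot, y to its left, z up, the work surface at z = 0. Lengths are in m, angles in rad, forces in N, time in s.
With the tool pointing down it reaches from about 0.35 to 0.775 m from the base axis. Payload 7.3 kg.
Tool frame: the origin (TCP) lies on the centre line of the jaws, within the pads' length; the fingertips stand 17 mm ahead of it and the grasp point (between the pads) lies 2 mm behind it (robot.tip_extent is the distance from the TCP to the fingertips, in m); z points along the fingers, y is the line along which they close (so a half turn about z gives the same grasp; the last joint's range is limited). The gripper opens to 92 mm and grips with 3 to 60 N. Pads are 19 mm wide; open, the fingers measure 130 mm over their backs; the gripper's body (75 mm by 190 mm) begins 47 mm behind the grasp point.
Start: joints at [1.202, 0.342, 1.524, -0, 1.275, -0.146], TCP at [0.116, 0.512, 0.244] pointing down, gripper open.
Joint ranges: [-2.53, 2.53], [-0.77, 2.02], [0.04, 2.7], [-1, 4.14], [0.28, 2.66], [-3.11, 3.11]. Speed limits (rad/s): [2.57, 2.57, 3.14, 3.14, 3.14, 3.14].

### API

Orientations are given as [roll, pitch, yaw] about the fixed x, y, z axes, in that order (R = Rz(yaw) Ry(pitch) Rx(roll)).
In Python, from cell import robot gives the robot as it stands.
- The arm moves only by the tool step_arm, never from a script. Its argument "motion" is a list of rows, each a list of 2 entries, a list of its own where there are three numbers: the shift along the tool's x, y, z in units of 60 mm (1.0 is 60 mm), then the turn about the tool's z in rad. In form: [[[x, y, z], spin], ...]. A call has 1 to 10 rows; each row is the pose to reach, as a shift and turn from the pose commanded when the call began, along the tool's axes at that moment; what a row does not reach only later rows make up. A row lasts 1/8 s, in which the tool goes at most 62.5 mm and 10.7 degrees, less where a joint would pass 70% of its speed; a pose out of reach is approached as far as the arm can. A call with a gripper value outside its range is refused whole. "hand" is the closure in counts, from 0 (fully open) to 255 (shut), set as the call begins (left out, the last holds). The fingers move at their own pace and stop on an object; "squeeze" is the grip in N (left out, the last holds). Time passes only in rows, so rows that repeat a pose let the fingers close. It gives the time, the measured TCP pose, the force, the opening and the grip force at its end, in the units of the state.
- robot.observe(): the state, without advancing time (a new reading comes with each control period).
- robot.read_camera(name): name is "scene" or "top"; returns a dict with "pixels" (400x640x3 uint8, red, green, blue), "intrinsics" (3x3 intrinsics, pixels), "xyz" and "rotation" of the camera in the world. Camera axes: x right, y up, looking along -z (the intrinsics and any distortion apply to the point x, -y, -z); pixel columns grow to the right and rows downward; lengths in m; the calibration is good to about 2 mm. A picture is of the moment at which its call begins. There is no depth.
- robot.hand_in(): hands the job in; it is judged then, once.
The state is a dict: "time": time; "qpos": joint angles; "qvel": joint speeds; "joint_efforts": joint torques, N m; "tool_pos": TCP position; "tool_rot": TCP orientation; "contact_force": force on the tool from outside, world axes, zero at the start; "torque": the same for the moment, N m; "opening": finger opening in m; "grip_force": force on a finger pad.
Only numpy, scipy, OpenCV 4.12 (cv2) and the standard library are available. Lean on these libraries where they do the work, as an engineer would, in place of code of your own. Each camera call takes 0.05 s, during which the arm holds its last target. There are 200 camera calls.

### The job

Before touching the grinding wheel, feel for the empty cell of the crate by pressing the flaps down with the gripper: over the empty cell the flap swings well down, over a full one it stops almost at once. Then take the wheel from its rest and lower it on edge through that flap until it stands on the cell's floor; set it down rather than let it drop, let go, and leave the bottle, spanner and brush alone.

Things in the scene. Friction and masses are not known exactly. Their poses are not given: they have to be found in the camera images.
- crate: plywood wheel crate fixed on the bench, 158 (x) x 246 (y) x 98 mm high, origin at the centre of its underside, z up. Four cells side by side along its y, each shut by an aluminium dust flap 1 mm below the rim. One cell, any of the four, is empty; each other one holds an unseen boxed wheel (carton 132 x 44 x 82 mm) whose top is about 5 mm below the shut flap
- wheel: grey grinding wheel, a disc 130 mm across, 24 mm thick, about 0.6 kg, on edge in the rest. Origin: its centre, at the start 79 mm above the bench; y axis = axle (level; then parallel to the rest's y). Take it across its thickness by the top of its rim. On a cell's floor its centre is 71 mm above the bench, 38 mm of it stands above the crate's rim, and it may lean on the cell's side
- rest: wooden rest fixed on the bench, 130 (x) x 64 (y) x 46 mm high, with a groove 30 mm wide along its x in which the wheel stands on two steel rods; the top 98 mm of the wheel stands clear above it. Origin: centre of its underside
- cell1 (a point): centre of the mouth of cell 1, at rim height (98 mm above the bench), axes as the crate's, at -90 mm along the crate's y. The cell is 146 mm long in x, 54 mm wide in y, 92 mm deep, with 6 mm walls and floor
- cell2 (a point): centre of the mouth of cell 2, at rim height (98 mm above the bench), axes as the crate's, at -30 mm along the crate's y. The cell is 146 mm long in x, 54 mm wide in y, 92 mm deep, with 6 mm walls and floor
- cell3 (a point): centre of the mouth of cell 3, at rim height (98 mm above the bench), axes as the crate's, at 30 mm along the crate's y. The cell is 146 mm long in x, 54 mm wide in y, 92 mm deep, with 6 mm walls and floor
- cell4 (a point): centre of the mouth of cell 4, at rim height (98 mm above the bench), axes as the crate's, at 90 mm along the crate's y. The cell is 146 mm long in x, 54 mm wide in y, 92 mm deep, with 6 mm walls and floor
- flap1 (a joint): flap of cell 1, 140 x 50 x 4 mm, hinged along the cell's +y edge (steel barrel there); rad, 0 shut, 1.45 hanging down in the cell. A weak spring (1 N at the free edge shut, 2 N open) shuts it. Over a full cell it stops at 0.1 to 0.2. Hanging open it takes 11 mm of the cell's width at the hinge: lower the wheel 5 mm to -y of the cell's centre
- flap2 (a joint): flap of cell 2, 140 x 50 x 4 mm, hinged along the cell's +y edge (steel barrel there); rad, 0 shut, 1.45 hanging down in the cell. A weak spring (1 N at the free edge shut, 2 N open) shuts it. Over a full cell it stops at 0.1 to 0.2. Hanging open it takes 11 mm of the cell's width at the hinge: lower the wheel 5 mm to -y of the cell's centre
- flap3 (a joint): flap of cell 3, 140 x 50 x 4 mm, hinged along the cell's +y edge (steel barrel there); rad, 0 shut, 1.45 hanging down in the cell. A weak spring (1 N at the free edge shut, 2 N open) shuts it. Over a full cell it stops at 0.1 to 0.2. Hanging open it takes 11 mm of the cell's width at the hinge: lower the wheel 5 mm to -y of the cell's centre
- flap4 (a joint): flap of cell 4, 140 x 50 x 4 mm, hinged along the cell's +y edge (steel barrel there); rad, 0 shut, 1.45 hanging down in the cell. A weak spring (1 N at the free edge shut, 2 N open) shuts it. Over a full cell it stops at 0.1 to 0.2. Hanging open it takes 11 mm of the cell's width at the hinge: lower the wheel 5 mm to -y of the cell's centre
- bottle: bystander: grey plastic bottle, 60 mm across, 150 mm tall, standing; origin at the centre of its underside
- spanner: bystander: steel spanner 180 mm long, lying on the bench
- brush: bystander: brush 200 mm long, lying on the bench
Mind the look-alikes: they are no part of the job. Of the things that look like the wheel, the largest one is meant.

How it is judged:
On the way:
1. the empty cell found: a flap pressed well down (over 0.3 rad) while the wheel still stands untouched in its rest (value of joint any of flap1, flap2, flap3, flap4 above 0.3 rad and distance of wheel from where it was at the start of the episode below 0.02 m), for 0.1 s.
At the end, for the whole second after the job is handed in: the wheel stands on edge on the floor of the crate's empty cell (centre 55 to 85 mm above the crate's underside, within 20 mm of the cells' middle lengthwise, axle within about 0.4 rad of level and of the crate's y axis), at rest and released (x of wheel in the frame of crate between -0.02 and 0.02 m and y of wheel in the frame of crate between -0.12 and 0.12 m and z of wheel in the frame of crate between 0.055 and 0.085 m and angle between wheel's own y axis and vertical between 1.15 and 1.99 rad and angle between the y axis of wheel and the y axis of crate, either way round below 0.45 rad and linear speed of wheel below 0.03 m/s and contact force between the fingers and wheel below 0.2 N); the robot touches nothing.
It fails at once if the wheel dropped: moving faster than 0.6 m/s with no finger on it (linear speed of wheel above 0.6 m/s and contact force between the fingers and wheel below 0.1 N).
It fails at once if the bottle moved by more than 30 mm (distance of bottle from where it was at the start of the episode above 0.03 m).
It fails at once if the spanner moved by more than 30 mm (distance of spanner from where it was at the start of the episode above 0.03 m).
It fails at once if the brush moved by more than 30 mm (distance of brush from where it was at the start of the episode above 0.03 m).
It also fails if it takes over 58 s, if anything falls off the work surface, if the arm or the gripper's body presses on something with over 40 N, if the wrist force passes 120 N, or if a joint passes its speed limit or range.

## Working session

There is one attempt and no reset: what is moved stays moved. The work goes in short steps, Python scripts to look and compute and a tool call to move; the robot and the scene stay as the last step left them, time stands still between calls to the robot, and variables do not carry over. Pictures are saved under pics/ and viewed, at most 10 in all, crops included, and the job is handed in when it is done.

Besides the shell and the picture viewer there is one more tool, called after "Call:" as name(argument=value, ...) on one line, values as JSON. step_arm: Moves the arm, as the interface text tells. Its arguments: {"type":"object","properties":{"motion":{"type":"array"},"hand":{"type":"number"},"squeeze":{"type":"number"}},"required":["motion"]}

```bash
mkdir -p pics; ls; python3 - <<'E'
from cell import robot
import cv2
for n in("scene","top"):
    c=robot.read_camera(n); cv2.imwrite(f"pics/{n}0.png",c["pixels"][:,:,::-1]); print(n,c["intrinsics"],c["xyz"],c["rotation"])
s=robot.observe(); print(s)
E
```

```text
pics
scene [[426.84685577   0.         328.24821229]
 [  0.         426.84685577 201.57501263]
 [  0.           0.           1.        ]] [1.56980773 0.05238833 0.64265376] [1.03351536e+00 3.29993662e-04 1.50296363e+00]
top [[391.62276877   0.         319.56202705]
 [  0.         391.62276877 198.95991504]
 [  0.           0.           1.        ]] [0.49054428 0.09428168 0.94836136] [ 0.17234976 -0.00706411 -1.58024673]
{'time': 0.1, 'qpos': array([ 1.20200370e+00,  3.42613681e-01,  1.52493585e+00, -1.83760685e-05,
        1.27541412e+00, -1.46007697e-01]), 'qvel': array([ 5.42770221e-04, -2.08056119e-03, -3.88311369e-03, -5.65691757e-05,
        1.59926147e-03, -1.10994856e-03]), 'joint_efforts': array([ 2.76126826e-03, -4.32007313e+01, -2.44695872e+01,  7.19485036e-02,
        5.26927260e-02, -3.31880392e-05]), 'tool_pos': array([0.11585598, 0.51169565, 0.24312987]), 'tool_rot': array([-3.14023368e+00, -1.82080207e-04,  2.91881296e+00]), 'contact_force': array([0.18040772, 0.5626873 , 0.07018119]), 'torque': array([0.05853322, 0.01233917, 0.01623115]), 'grip_force': 0.0, 'opening': 0.09180555222764285}
```

View pics/scene0.png

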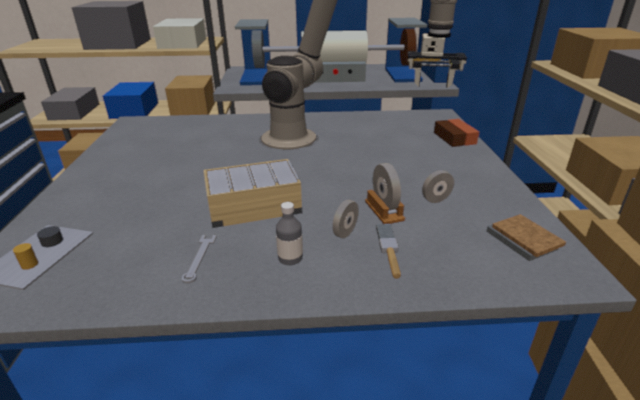

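View pics/top0.png

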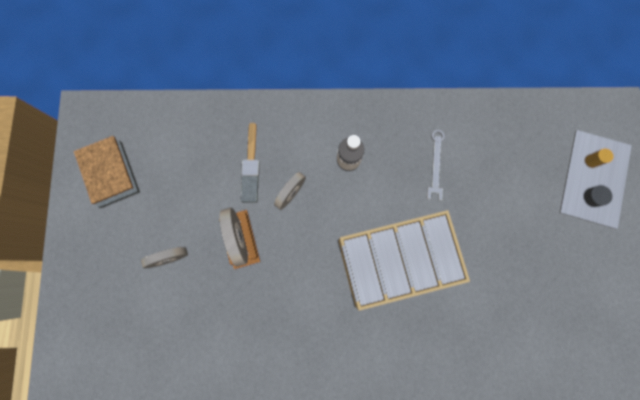

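The top view shows the crate at (405,260) with its rim corners near (341,238), (448,212), (468,281) and (360,307). The wheel is in its rest at (236,238), with smaller look-alikes at (290,190) and (164,257). The brush is at (251,165), the bottle at (350,152) and the spanner at (437,165).

```bash
cat > h.py <<'E'
import numpy as np,cv2
from scipy.spatial.transform import Rotation as R
from cell import robot
def ray(c,uv):
    K=c["intrinsics"]; uv=np.atleast_2d(uv).astype(float)
    d=np.c_[(uv[:,0]-K[0,2])/K[0,0],-(uv[:,1]-K[1,2])/K[1,1],-np.ones(len(uv))]
    return np.array(c["xyz"]),R.from_euler("xyz",c["rotation"]).apply(d)
def onz(c,uv,z):
    o,d=ray(c,uv); return o+d*((z-o[2])/d[:,2])[:,None]
def proj(c,p):
    q=R.from_euler("xyz",c["rotation"]).inv().apply(np.atleast_2d(p)-c["xyz"]); K=c["intrinsics"]
    return np.c_[K[0,2]-K[0,0]*q[:,0]/q[:,2],K[1,2]+K[1,1]*q[:,1]/q[:,2]]
E
python3 - <<'E'
from h import *
c=robot.read_camera("top"); im=c["pixels"]
hsv=cv2.cvtColor(im,cv2.COLOR_RGB2HSV)
# crate
sat=cv2.inRange(hsv,(10,60,90),(35,255,255)); 
m=np.zeros_like(sat); m[200:320,330:480]=sat[200:320,330:480]
pts=np.argwhere(m)[:,::-1].astype(np.float32); r=cv2.minAreaRect(pts); b=cv2.boxPoints(r)
print("crate px",b.round(1).tolist()); w=onz(c,b,.098); print("corners",w.round(4).tolist(),"ctr",w.mean(0).round(4))
for i in range(4): print(np.linalg.norm(w[i]-w[i-1]).round(4))
o=hsv[195:280,205:275]
# rest
m=np.zeros_like(sat); rs=cv2.inRange(hsv,(3,110,40),(20,255,255)); m[200:280,210:270]=rs[200:280,210:270]
pts=np.argwhere(m)[:,::-1].astype(np.float32); b=cv2.boxPoints(cv2.minAreaRect(pts)); print("rest",b.round(1).tolist(),onz(c,b,.046).round(4).tolist())
a=cv2.resize(im[195:280,200:275],None,fx=7,fy=7,interpolation=cv2.INTER_CUBIC)[:590,:400]
k=cv2.resize(im[205:315,335:475],None,fx=5,fy=5,interpolation=cv2.INTER_CUBIC)
s=robot.read_camera("scene"); q=s["pixels"]
q=cv2.resize(q[155:230,360:420],None,fx=6,fy=6,interpolation=cv2.INTER_CUBIC)
cv2.imwrite("pics/k.png",k[:,:,::-1])
H=np.zeros((590,790,3),np.uint8); H[:a.shape[0],:a.shape[1]]=a; H[:q.shape[0],405:405+q.shape[1]]=q
cv2.imwrite("pics/a.png",H[:,:,::-1])
E
```

```text
crate px [[337.3999938964844, 238.0], [450.0, 208.39999389648438], [469.0, 280.79998779296875], [356.29998779296875, 310.29998779296875]]
corners [[0.5523, 0.0491, 0.098], [0.615, -0.1999, 0.098], [0.4589, -0.2301, 0.098], [0.4003, 0.0118, 0.098]] ctr [ 0.5066 -0.0923  0.098 ]
0.1565
0.2568
0.159
0.2489
rest [[218.5, 217.1999969482422], [246.0, 210.1999969482422], [259.1000061035156, 261.20001220703125], [231.60000610351562, 268.20001220703125]] [[0.6065, 0.3208, 0.046], [0.6224, 0.2576, 0.046], [0.5051, 0.2253, 0.046], [0.49, 0.2872, 0.046]]
```

View pics/k.png

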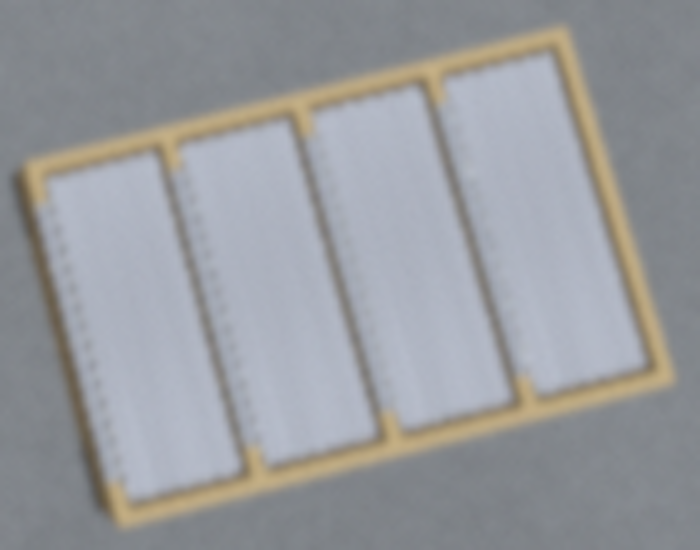

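View pics/a.png

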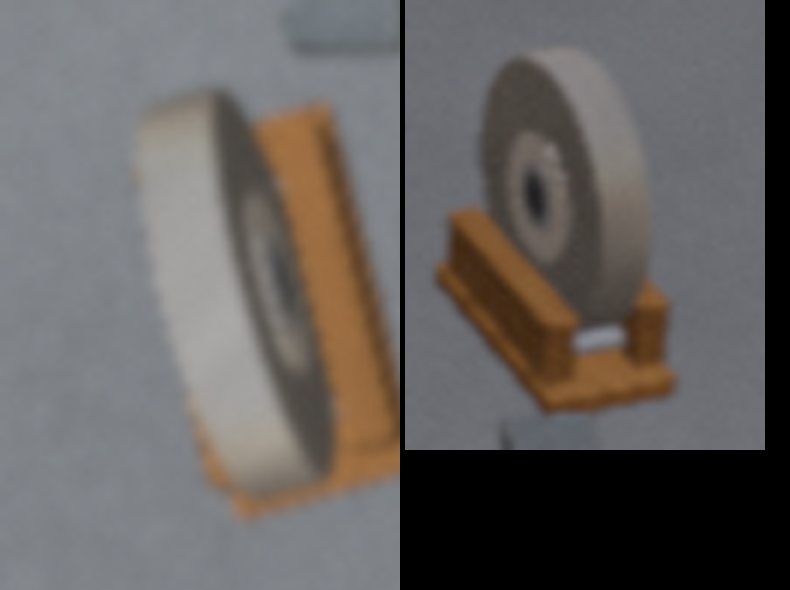

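The crop shows the hinge barrels on each flap's left (world +y) side, so crate +y is roughly world +y and cell 1 is the rightmost. The wheel's hub on its -y face is at top pixel (240.7,235) and scene pixel (382,187).

```bash
python3 - <<'E'
from h import *
c=robot.read_camera("top"); s=robot.read_camera("scene")
w=onz(c,[[339.7,237.2],[448.4,210.4],[469.2,280.4],[358.8,309.8]],.098)
print(w.round(4).tolist())
yv=w[0]-w[1]+w[3]-w[2]; xv=w[0]-w[3]+w[1]-w[2]; ctr=w.mean(0)
print("sizes",np.linalg.norm(yv)/2,np.linalg.norm(xv)/2)
yx=np.arctan2(xv[1],xv[0]); yy=np.arctan2(-yv[0],yv[1]); yaw=(yx+yy)/2
print("crate",ctr,yx,yy)
ex=np.array([np.cos(yaw),np.sin(yaw)]);ey=np.array([-ex[1],ex[0]])
for i in range(4): print("cell",i+1,(ctr[:2]+ey*(-.09+.06*i)).round(4))
# hub triangulation
(o1,d1),(o2,d2)=ray(c,[240.7,235]),ray(s,[382,187.2])
d1,d2=d1[0],d2[0]; t=np.linalg.lstsq(np.c_[d1,-d2],o2-o1,rcond=None)[0]
print("hub",o1+t[0]*d1,o2+t[1]*d2, "onz",onz(c,[240.7,235],.079))
print("tread mid",onz(c,[[224.3,236.4],[235.7,236.4]],.144))
e=onz(c,[[246.4,210],[256.5,258]],.046);print("rest edge",e,np.arctan2(e[0,1]-e[1,1],e[0,0]-e[1,0]))
E
```

```text
[[0.554, 0.044, 0.098], [0.6107, -0.1961, 0.098], [0.4596, -0.2306, 0.098], [0.4014, 0.0066, 0.098]]
sizes 0.24547463506064446 0.15605575882090453
crate [ 0.50640349 -0.09400685  0.098     ] 0.232431701306487 0.23622736039336834
cell 1 [ 0.5273 -0.1815]
cell 2 [ 0.5134 -0.1232]
cell 3 [ 0.4994 -0.0648]
cell 4 [ 0.4855 -0.0065]
hub [0.56217238 0.26196512 0.0798387 ] [0.56272588 0.26743483 0.08094037] onz [[0.56224155 0.26212704 0.079     ]]
tread mid [[0.55431456 0.28303221 0.144     ]
 [0.55410704 0.25972947 0.144     ]]
rest edge [[0.62291338 0.25672183 0.046     ]
 [0.51232162 0.23127161 0.046     ]] 0.22618954909355424
```

```bash
cat >> h.py <<'E'
C=np.array([.5064,-.0940]);YAW=.234
def cell(i,dy=0,dx=0):
    return C+R.from_euler("z",YAW).apply([dx,-.09+.06*(i-1)+dy,0])[:2]
def to(p,yaw=None,s=None):
    "shift in units + spin from measured pose to world p, tool yaw"
    s=s or robot.observe(); r=R.from_euler("xyz",s["tool_rot"])
    d=r.inv().apply(np.array(p)-s["tool_pos"])/.06
    sp=0 if yaw is None else -((yaw-s["tool_rot"][2]+np.pi)%(2*np.pi)-np.pi)
    return d.round(3).tolist(),round(sp,3)
E
python3 - <<'E'
from h import *
print(cell(4,-.004),to([*cell(4,-.004),.13],np.pi+YAW),to([*cell(4,-.004),.243],np.pi+YAW))
E
```

```text
[ 0.48645915 -0.01034378] ([-7.946, -7.125, 1.894], np.float64(-0.457)) ([-7.946, -7.125, 0.011], np.float64(-0.457))
```

Call:
step_arm(motion=[[[-0.9,-0.8,0],-0.15],[[-1.8,-1.6,0],-0.3],[[-2.7,-2.4,0],-0.457],[[-3.6,-3.2,0],-0.457],[[-4.5,-4.0,0],-0.457],[[-5.4,-4.8,0],-0.457],[[-6.3,-5.6,0],-0.457],[[-7.2,-6.4,0.3],-0.457],[[-7.946,-7.125,0.9],-0.457],[[-7.946,-7.125,1.5],-0.457]], hand=255, squeeze=20)

```text
time: 1.55
tool_pos: [0.4686, 0.0167, 0.1804]
tool_rot: [-3.14, 0.004, -2.909]
contact_force: [0.7, 0.4, -0.2]
opening: 0.0007
grip_force: 0.0
```

```bash
python3 - <<'E'
from h import *
print(robot.observe()["contact_force"],to([*cell(4,-.004),.118],np.pi+YAW))
for i in (3,2,1): print(to([*cell(i,-.004),.118],np.pi+YAW))
E
```

```text
[ 0.67266905  0.40495177 -0.16058387] ([-0.182, -0.506, 1.041], np.float64(-0.001))
([-0.183, -1.506, 1.042], np.float64(-0.001))
([-0.184, -2.506, 1.044], np.float64(-0.001))
([-0.185, -3.506, 1.045], np.float64(-0.001))
```

Call:
step_arm(motion=[[[0,0,0],0],[[0,0,0],0],[[0,0,0],0]])

```text
time: 1.92
tool_pos: [0.4664, 0.02, 0.1809]
tool_rot: [-3.141, 0.002, -2.906]
contact_force: [0.1, 0.7, 0.1]
opening: 0.0007
grip_force: 0.0
```

```bash
python3 - <<'E'
from h import *
print(robot.observe()["contact_force"],to([*cell(4,-.004),.118],np.pi+YAW))
E
```

```text
[0.14131086 0.6713516  0.14204974] ([-0.206, -0.569, 1.049], np.float64(0.002))
```

Call:
step_arm(motion=[[[-0.206,-0.569,0.3],0],[[-0.206,-0.569,0.7],0],[[-0.206,-0.569,1.0],0],[[-0.206,-0.569,1.05],0],[[-0.206,-0.569,1.1],0],[[-0.206,-0.569,1.15],0],[[-0.206,-0.569,1.18],0],[[-0.206,-0.569,1.18],0]])

```text
time: 2.92
tool_pos: [0.487, -0.0111, 0.1109]
tool_rot: [-3.141, 0.002, -2.907]
contact_force: [-2.8, 2.1, 13.3]
opening: 0.0003
grip_force: 6.6
```

Call:
step_arm(motion=[[[0,0,0.04],0],[[0,0,0.04],0],[[0,0,0.04],0]])

```text
time: 3.3
tool_pos: [0.4871, -0.0111, 0.1106]
tool_rot: [-3.14, 0.004, -2.907]
contact_force: [-10.7, 2.8, 33.7]
opening: 0.0003
grip_force: 16.7
```

Cell 4 is full: the flap stopped and the force rose to 34 N. Next is cell 3.

Call:
step_arm(motion=[[[0,0,-0.5],0],[[0,-0.5,-0.5],0],[[0,-1.0,-0.5],0],[[0,-1.0,-0.4],0],[[0,-1.0,-0.15],0],[[0,-1.0,-0.08],0],[[0,-1.0,-0.04],0],[[0,-1.0,-0.02],0],[[0,-1.0,-0.02],0]])

```text
time: 4.42
tool_pos: [0.4994, -0.0687, 0.1108]
tool_rot: [-3.141, -0.0, -2.906]
contact_force: [-11.9, 2.4, 34.2]
opening: 0.0005
grip_force: 16.4
```

Call:
step_arm(motion=[[[0,0,-0.5],0],[[0,-0.5,-0.5],0],[[0,-1.0,-0.5],0],[[0,-1.0,-0.4],0],[[0,-1.0,-0.15],0],[[0,-1.0,-0.08],0],[[0,-1.0,-0.04],0],[[0,-1.0,-0.01],0],[[0,-1.0,-0.01],0]])

```text
time: 5.55
tool_pos: [0.5132, -0.1266, 0.1109]
tool_rot: [3.141, -0.001, -2.906]
contact_force: [-9.9, 4.2, 25.6]
opening: 0.0003
grip_force: 12.8
```

Call:
step_arm(motion=[[[0,0,-0.5],0],[[0,-0.5,-0.5],0],[[0,-1.0,-0.5],0],[[0,-1.0,-0.4],0],[[0,-1.0,-0.15],0],[[0,-1.0,-0.08],0],[[0,-1.0,-0.04],0],[[0,-1.0,-0.01],0],[[0,-1.0,-0.01],0]])

```text
time: 6.68
tool_pos: [0.5283, -0.1863, 0.1093]
tool_rot: [-3.141, 0.0, -2.907]
contact_force: [0.3, 1.1, 1.3]
opening: 0.0005
grip_force: 0.5
```

Cell 1 is soft (1.3 N), so it is the empty one. I'll press its flap well down.

Call:
step_arm(motion=[[[0,0,0.1],0],[[0,0,0.25],0],[[0,0,0.25],0],[[0,0,0.25],0],[[0,0,0.25],0]])

```text
time: 7.3
tool_pos: [0.5282, -0.1867, 0.0942]
tool_rot: [-3.141, 0.0, -2.907]
contact_force: [-0.1, -2.1, 0.3]
opening: 0.0005
grip_force: 0.7
```

```bash
python3 - <<'E'
from h import *
c=robot.read_camera("scene"); im=c["pixels"][145:245,190:350]
cv2.imwrite("pics/p.png",cv2.resize(im,None,fx=5,fy=5,interpolation=cv2.INTER_CUBIC)[:,:,::-1])
print(to([.559,.273,.25],np.pi+.23),to([.559,.273,.13],np.pi+.23))
E
```

```text
([-2.277, 7.331, -2.598], np.float64(0.004)) ([-2.277, 7.332, -0.598], np.float64(0.004))
```

View pics/p.png

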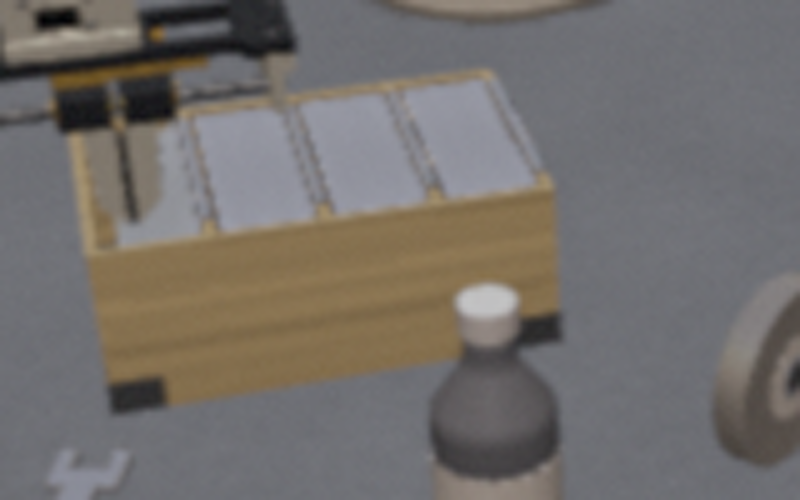

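Flap 1 is well down: in this crop the fingers and tilted flap are at (150,190), while the other three flaps are shut. Now I'll move to the wheel.

Call:
step_arm(motion=[[[0,0,-0.9],0],[[0,0,-1.8],0],[[0,0,-2.6],0],[[-0.25,0.9,-2.6],0],[[-0.5,1.8,-2.6],0],[[-0.8,2.7,-2.6],0],[[-1.1,3.6,-2.6],0],[[-1.4,4.5,-2.6],0],[[-1.7,5.4,-2.6],0],[[-2.0,6.3,-2.6],0]], hand=0)

```text
time: 8.6
tool_pos: [0.5568, 0.2112, 0.2501]
tool_rot: [3.141, -0.0, -2.907]
contact_force: [1.0, -0.4, -0.3]
opening: 0.0911
grip_force: 0.0
```

Call:
step_arm(motion=[[[-0.277,1.03,0],0],[[-0.277,1.03,0],0],[[-0.277,1.03,0],0],[[-0.277,1.03,0],0]])

```text
time: 9.1
tool_pos: [0.5591, 0.2718, 0.2502]
tool_rot: [-3.141, -0.0, -2.909]
contact_force: [0.5, 0.7, 0.5]
opening: 0.092
grip_force: 0.0
```

```bash
python3 - <<'E'
from h import *
c=robot.read_camera("top"); s=robot.read_camera("scene"); 
a=cv2.resize(c["pixels"][180:290,190:300],None,fx=3.6,fy=4,interpolation=cv2.INTER_CUBIC)
b=cv2.resize(s["pixels"][120:230,350:450],None,fx=4,fy=4,interpolation=cv2.INTER_CUBIC)
cv2.imwrite("pics/w.png",np.hstack([a,b])[:,:,::-1]); print(to([.559,.273,.13],np.pi+.23))
print(proj(s,robot.observe()["tool_pos"]+[0,0,-.017]),proj(s,[.559,.273,.144]))
E
```

```text
([-0.001, 0.021, 2.006], np.float64(0.002))
[[387.2733475  134.11065846]] [[385.34891542 165.6623387 ]]
```

View pics/w.png

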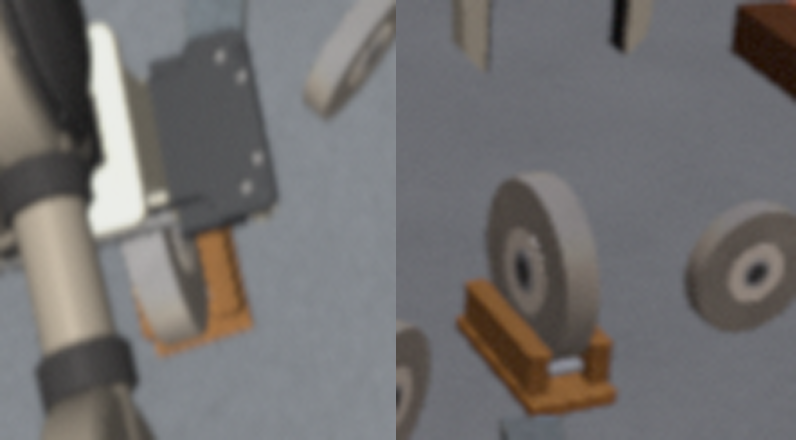

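The open fingers straddle the wheel, with their tips at crop (470,60) and (630,45) above the wheel top at (545,175). I'll descend and grip.

Call:
step_arm(motion=[[[0,0.02,0.8],0],[[0,0.02,1.5],0],[[0,0.02,1.98],0],[[0,0.02,1.98],0],[[0,0.02,1.98],0]])

```text
time: 9.82
tool_pos: [0.5597, 0.274, 0.1329]
tool_rot: [3.141, 0.002, -2.908]
contact_force: [-0.4, 0.5, 0.6]
opening: 0.0918
grip_force: 0.0
```

Call:
step_arm(motion=[[[0,0,0],0],[[0,0,0],0],[[0,0,0],0],[[0,0,0],0],[[0,0,0],0],[[0,0,0],0],[[0,0,0],0],[[0,0,0],0]], hand=255, squeeze=40)

```text
time: 10.82
tool_pos: [0.5586, 0.2743, 0.1314]
tool_rot: [3.142, -0.0, -2.907]
contact_force: [-0.3, -0.1, 0.6]
opening: 0.0238
grip_force: 39.8
```

Call:
step_arm(motion=[[[0,0,-0.2],0],[[0,0,-0.6],0],[[0,0,-1.2],0],[[0,0,-1.9],0],[[0,0,-2.6],0],[[0,0,-2.8],0],[[0,0,-2.8],0]])

```text
time: 11.7
tool_pos: [0.5585, 0.2741, 0.2989]
tool_rot: [-3.142, -0.0, -2.907]
contact_force: [-0.6, -0.4, -6.7]
opening: 0.0237
grip_force: 39.8
```

```bash
python3 - <<'E'
from h import *
s=robot.observe(); print(s["contact_force"],s["torque"],s["opening"]); print(to([*cell(1,-.005),s["tool_pos"][2]],np.pi+YAW),cell(1,-.005))
c=robot.read_camera("scene")
cv2.imwrite("pics/l.png",cv2.resize(c["pixels"][60:240,300:470],None,fx=3,fy=3,interpolation=cv2.INTER_CUBIC)[:,:,::-1])
E
```

```text
[-0.61247103 -0.43941542 -6.68457207] [-0.04522334  0.02312102 -0.01024997] 0.02371177305665567
([2.269, -7.349, 0.001], np.float64(0.0)) [ 0.52842768 -0.18641094]
```

View pics/l.png

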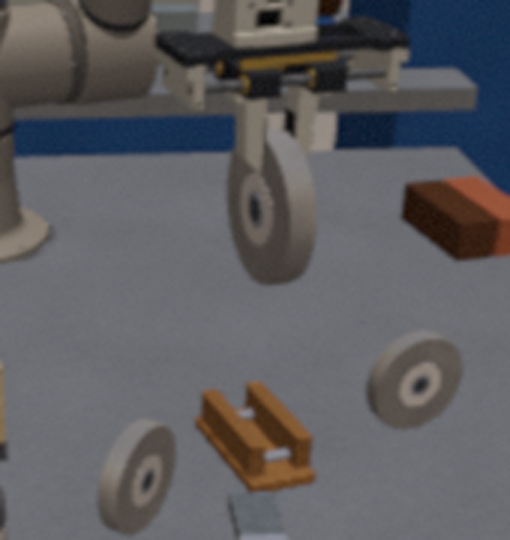

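The wheel hangs upright between the fingers, hub at crop (255,207), and the rest is empty. I'll carry it over cell 1.

Call:
step_arm(motion=[[[0.15,-0.5,0],0],[[0.4,-1.3,0],0],[[0.65,-2.1,0],0],[[0.9,-2.9,0],0],[[1.15,-3.7,0],0],[[1.4,-4.5,0],0],[[1.65,-5.3,0],0],[[1.9,-6.1,0],0],[[2.12,-6.8,0],0],[[2.269,-7.349,0],0]])

```text
time: 13.0
tool_pos: [0.5274, -0.1879, 0.2967]
tool_rot: [3.139, -0.004, -2.909]
contact_force: [-0.1, 0.6, -5.8]
opening: 0.024
grip_force: 39.9
```

Call:
step_arm(motion=[[[0,0,0.3],0],[[0,0,0.8],0],[[0,0,0.8],0],[[0,0,0.8],0]])

```text
time: 13.5
tool_pos: [0.5287, -0.1862, 0.2513]
tool_rot: [3.141, -0.0, -2.907]
contact_force: [0.3, 0.4, -3.8]
opening: 0.0236
grip_force: 40.0
```

```bash
python3 - <<'E'
from h import *
s=robot.observe(); z=s["tool_pos"][2]
print(s["contact_force"],to([*cell(1,-.005),.217],np.pi+YAW),to([*cell(1,-.005),.1235],np.pi+YAW))
c=robot.read_camera("scene")
cv2.imwrite("pics/o.png",cv2.resize(c["pixels"][80:240,180:330],None,fx=3.7,fy=3.7,interpolation=cv2.INTER_CUBIC)[:,:,::-1])
E
```

```text
[ 0.33332098  0.42825359 -3.82349832] ([0.004, -0.003, 0.571], np.float64(0.0)) ([0.004, -0.003, 2.129], np.float64(0.0))
```

View pics/o.png

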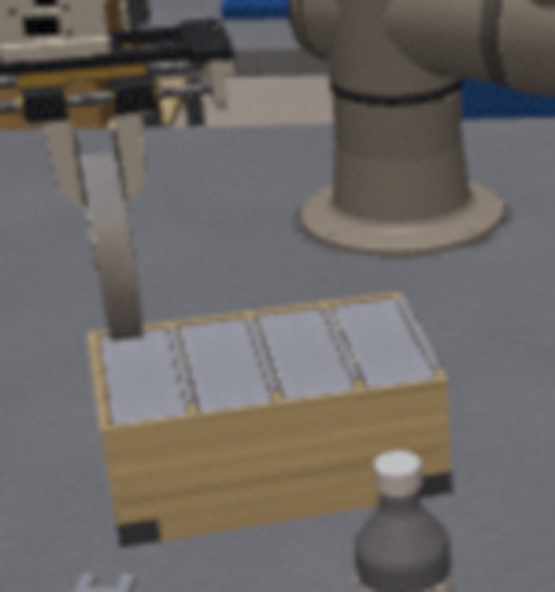

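The wheel is aligned above cell 1, its bottom at crop (120,330). I'll lower it in stages.

Call:
step_arm(motion=[[[0,0,0.3],0],[[0,0,0.55],0],[[0,0,0.7],0],[[0,0,0.8],0],[[0,0,0.9],0],[[0,0,1.0],0],[[0,0,1.1],0],[[0,0,1.1],0]])

```text
time: 14.55
tool_pos: [0.5285, -0.1865, 0.1847]
tool_rot: [-3.142, -0.001, -2.907]
contact_force: [0.4, -2.2, -4.0]
opening: 0.0237
grip_force: 40.0
```

Call:
step_arm(motion=[[[0,0,0.15],0],[[0,0,0.3],0],[[0,0,0.45],0],[[0,0,0.6],0],[[0,0,0.75],0],[[0,0,0.85],0],[[0,0,0.92],0],[[0,0,0.92],0]])

```text
time: 15.55
tool_pos: [0.5285, -0.1863, 0.1298]
tool_rot: [3.141, -0.0, -2.907]
contact_force: [0.0, -1.5, -5.3]
opening: 0.0237
grip_force: 40.0
```

Call:
step_arm(motion=[[[0,0,0.03],0],[[0,0,0.06],0],[[0,0,0.08],0],[[0,0,0.1],0],[[0,0,0.1],0]])

```text
time: 16.18
tool_pos: [0.5286, -0.1863, 0.124]
tool_rot: [3.142, 0.0, -2.907]
contact_force: [0.3, -1.5, -5.2]
opening: 0.0241
grip_force: 40.0
```

Call:
step_arm(motion=[[[0,0,0.01],0],[[0,0,0.02],0],[[0,0,0.03],0],[[0,0,0.03],0]])

```text
time: 16.68
tool_pos: [0.5289, -0.1864, 0.1237]
tool_rot: [-3.141, 0.001, -2.907]
contact_force: [-2.7, 0.5, 6.9]
opening: 0.0235
grip_force: 40.0
```

The wheel stands on the floor. Releasing it.

Call:
step_arm(motion=[[[0,0,0],0],[[0,0,0],0],[[0,0,0],0],[[0,0,0],0]], hand=90)

```text
time: 17.18
tool_pos: [0.5285, -0.1862, 0.1221]
tool_rot: [3.141, -0.0, -2.907]
contact_force: [0.2, -0.5, -0.3]
opening: 0.0572
grip_force: 0.0
```

Call:
step_arm(motion=[[[0,0,-0.2],0],[[0,0,-0.6],0],[[0,0,-1.2],0],[[0,0,-2.0],0],[[0,0,-2.5],0],[[0,0,-2.5],0],[[0,0,-2.5],0],[[0,0,-2.5],0]])

```text
time: 18.18
tool_pos: [0.528, -0.186, 0.271]
tool_rot: [3.14, -0.002, -2.907]
contact_force: [-0.1, -0.3, -0.2]
opening: 0.0594
grip_force: 0.0
```

```bash
python3 - <<'E'
from h import *
print(robot.observe()["contact_force"])
c=robot.read_camera("scene")
cv2.imwrite("pics/f.png",cv2.resize(c["pixels"][80:300,160:430],None,fx=2.7,fy=2.7,interpolation=cv2.INTER_CUBIC)[:,:,::-1])
E
```

```text
[-0.07563763 -0.33059038 -0.2028969 ]
```

View pics/f.png

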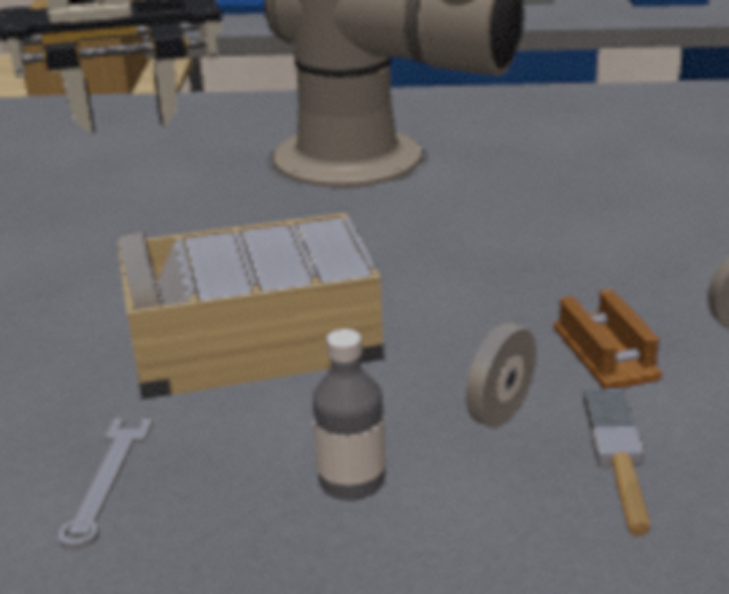

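The wheel stands in cell 1 at crop (138,265), leaning slightly against the cell's -y side. The gripper is clear, and the bottle, spanner and brush are where they were.

```bash
python3 -c "
from cell import robot
print(robot.hand_in())"
```

```text
the job is handed in; nothing more can be done
None
```

Cell 1 was the empty one; the wheel now stands on edge on its floor, released and leaning slightly on the -y side, with the bottle, spanner and brush untouched, and the job is handed in (no verdict was returned).

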